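Load the battery carrier and clip it into the test dock

ROBOT

A 6-joint arm with a two-finger parallel gripper is mounted at the origin on a cart in front of the work surface, level with it; the furniture and walls round the work are solid. World frame = base frame: x ahead of the robot, y to its left, z up, the work surface at z = 0. Lengths are in m, angles in rad, forces in N, time in s.
With the tool pointing down it reaches from about 0.3 to 0.85 m from the base axis. Payload 4.2 kg.
Tool frame: the origin (TCP) lies at the very end of the fingers, on their centre line; the grasp point (between the pads) lies 19 mm behind it; z points along the fingers, y is the line along which they close (so a half turn about z gives the same grasp; the last joint's range is limited). The gripper opens to 91 mm and grips with 3 to 60 N. Pads are 32 mm wide; open, the fingers measure 118 mm over their backs; the gripper's body (76 mm by 178 mm) begins 60 mm behind the grasp point.
Start: joints at [-1.152, 0.32, 1.565, -0, 1.257, -0.02], TCP at [0.244, -0.521, 0.214] pointing down, gripper open.
Joint ranges: [-3.11, 3.11], [-0.84, 2.01], [0.21, 2.61], [-1.34, 4.49], [0.05, 2.63], [-2.56, 2.56]. Speed limits (rad/s): [2.57, 2.57, 3.14, 3.14, 3.14, 3.14].

INTERFACE

Orientations are given as a unit quaternion [x, y, z, w].
In Python, from workcell import r gives the robot as it stands.
- The arm moves only by the shell command python3 -m inch 'ROWS' [OPENING]. ROWS is text: rows parted by semicolons, each of 6 numbers parted by spaces: the shift along the world's x, y, z in units of 0.03 m (1.0 is 0.03 m), then the turn, a rotation vector about the world's x, y, z in units of 6 degrees (1.0 is 6 degrees). In form: x y z rx ry rz; .... A call has exactly 10 rows; each row shifts and turns the commanded pose from where the row before left it; what a row does not reach is not made up. A row lasts 1/10 s, in which the tool goes at most 50 mm and 8.59 degrees, less where a joint would pass 70% of its speed; a pose out of reach is approached as far as the arm can. A call with a number of a shift or a turn outside -1 to 1 is refused whole. A call with a gripper value outside its range is refused whole. OPENING is the opening, from 0 (shut) to 1 (fully open), set as the call begins (- or left out, the last holds). The fingers move at their own pace and stop on an object; the grip force is fixed at half the most. Time passes only in rows, so rows that do not move let the fingers close, or fill a call up. It gives the time, the measured TCP pose, the force, the opening and the grip force at its end, in the units of the state.
- r.get_state(): the state, without advancing time (a new reading comes with each control period).
- r.capture(name): name is "scene" or "top" or "wrist"; returns a dict with "img" (480x640x3 uint8, blue, green, red), "mtx" (3x3 intrinsics, pixels), "extrinsics" (4x4, takes a point from camera to world coordinates). Camera axes: x right, y down, z forward; pixel columns grow to the right and rows downward; lengths in m; the calibration is good to about 2 mm. A picture is of the moment at which its call begins. There is no depth.
- r.close_job(): hands the job in; it is judged then, once.
The state is a dict: "clock": time; "joint_pos": joint angles; "joint_vel": joint speeds; "tau": joint torques, N m; "eef_pos": TCP position; "tcp_rot": TCP orientation; "wrist_force": force on the tool from outside, world axes, zero at the start; "moment": the same for the moment, N m; "gripper_width": opening from 0.0 (shut) to 1.0 (fully open); "grasp_force": force on a finger pad.
Only numpy, scipy, OpenCV 4.12 (cv2) and the standard library are available. Lean on these libraries where they do the work, as an engineer would, in place of code of your own. Each camera call takes 0.05 s, during which the arm holds its last target. There are 200 camera calls.

TASK

First, out on the bench, fit the battery pack fully home in its carrier, tongue under the bridge and flat on the carrier floor. Then pick up the loaded carrier as one unit, hook its nose under the hood of the test dock and press its tail down until the dock's spring catch has snapped over it, so that it lies flat and is locked in. Leave the marker and the small screwdriver lying where they are.

Things in the scene. Friction and masses are not known exactly. Their poses are not given: they have to be found in the camera images.
- pack: Battery pack: loose black block 90 x 40 x 44 mm (x, y, z), 0.18 to 0.35 kg, standing on the bench, nose roughly away from the robot. Origin: centre of the block's underside; z up. A contact tongue 26 mm wide with three brass strips juts out of its front face at -x: x = -45 to -55 mm, z = 1 to 8 mm.
- pack_grip (a point): Where to grip the pack, across y (40 mm wide): pack frame 0, 0, 40 mm, 4 mm under its top. Fingertips kept above z = 20 mm clear the carrier's walls as it goes in.
- pack_nose (a point): Middle of the tip of the pack's tongue (pack frame -55, 0, 4.5 mm).
- carrier: Carrier: loose grey open sled, 0.15 kg, 150 mm long with its tongue, 54 mm wide, nose roughly away from the robot. Origin: middle of its underside; z up, nose at -x. Floor 4 mm thick, x = -64 to 74 mm. Side walls 5 mm thick, 44 mm apart inside, 18 mm high, x = -64 to 42 mm. Tail: a solid ledge, x = 42 to 74 mm, top at z = 10 mm.
- carrier_bridge (a point): Middle of the opening under the carrier's bridge (carrier frame -52, 0, 9.5 mm). The bridge spans the carrier at x = -64 to -52 mm, z = 15 to 20 mm; beneath it, 11 mm over the floor, goes the pack's tongue.
- carrier_home (a point): Where the pack's origin lies when home (carrier frame -5, 0, 4 mm; 2 mm play fore and aft, 2 mm sideways). The place between bridge and tail ledge is 94 mm long, so the pack, 100 mm with its tongue, goes in only tilted nose down, some 12 deg, tongue first under the bridge, then laid flat about its front lower edge. Nothing snaps here; weight holds it.
- carrier_grip (a point): Where to grip the carrier: outsides of its ribbed walls, 54 mm across y (carrier frame -5, 0, 11 mm). The loaded unit balances here, and its pack stands up to z = 48 mm between the fingers.
- carrier_nose (a point): Tip of the carrier's own tongue (carrier frame -76, 0, 3.5 mm). It is 30 mm wide, 7 mm thick (z = 0 to 7), and juts from the carrier's front at x = -64 to -76 mm.
- carrier_ledge (a point): Where to press with closed fingers: top of the tail ledge (carrier frame 55, 0, 10 mm), 54 mm wide.
- dock: Test dock, screwed down: aluminium plate 210 x 84 x 10 mm with a raised bed 40 mm wide, top at z = 30 mm, x = -80 to 72 mm, a dark hood at the -x end, roughly away from the robot, and a spring catch at the +x end. Origin: middle of the plate's underside; z up. Two fixed stops at x = 75.5 mm, up to z = 38 mm, stand either side of the catch.
- dock_bed (a point): Where the carrier's origin lies when docked (dock frame 0, 0, 30 mm; 1.5 mm play along x). The carrier goes in tilted nose down, some 14 deg, so that its tail clears the catch; with its tongue under the hood it may be let go and leans on the catch's slope until its tail is pressed down.
- dock_mouth (a point): Middle of the opening under the hood's edge (dock frame -65.5, 0, 35.5 mm). The lip's underside is at z = 41 mm, 11 mm over the bed, its top at z = 47 mm; the pocket is 36 mm wide and closed at x = -80 mm.
- dock_catch (a point): Tip of the catch's nose, when forward (dock frame 69, 0, 43 mm). It is 22 mm wide and slopes up and back to x = 76 mm at z = 57 mm; the catch's top is at z = 58 mm. A tail pressed down on the slope pushes the catch back, passes, and the nose snaps over the ledge; it takes some 8 to 18 N at the ledge.
- catch (a joint): Spring catch, slides along the dock's +x: 0 = sprung forward (empty or locked), up to 0.009 m = pushed back.
- marker: White pen with blue cap, 131 mm long, lying loose between the work places; a bystander. Origin at its middle, underside.
- driver_small: Small red-handled screwdriver, 130 mm long, lying loose between the work places; a bystander. Origin at its middle, underside.
Things that resemble listed ones, but are neither listed nor needed, are in the scene too. Leave any red look-alike of the pack alone.

How it is judged:
On the way, in this order (a step that is already met when the one before it is completed fails the run):
1. the pack lies fully home in the carrier while the carrier still stands flat on the bench, away from the dock (x of pack in the frame of carrier between -0.01 and 0 m and y of pack in the frame of carrier between -0.004 and 0.004 m and z of pack in the frame of carrier between 0.002 and 0.0065 m and angle between the z axis of pack and the z axis of carrier, either way round below 0.06 rad and angle between the x axis of pack and the x axis of carrier, either way round below 0.15 rad and angle between carrier's own z axis and vertical below 0.06 rad and height (world z) of carrier below 0.006 m and horizontal distance between carrier and dock above 0.1 m), for 0.3 s.
2. the loaded carrier is lifted clear of the bench as one unit, the pack still home in it (x of pack in the frame of carrier between -0.01 and 0 m and y of pack in the frame of carrier between -0.004 and 0.004 m and z of pack in the frame of carrier between 0.002 and 0.0065 m and angle between the z axis of pack and the z axis of carrier, either way round below 0.06 rad and angle between the x axis of pack and the x axis of carrier, either way round below 0.15 rad and height (world z) of carrier above 0.025 m), for 0.2 s.
At the end, for the whole second after the job is handed in: The pack is home in the carrier (flat within 0.06 rad, tongue under the bridge); the carrier lies on the dock's bed, within 2.5 mm of it in height, 6 mm sideways, flat within 0.02 rad, nose under the hood; the catch has sprung back over its tail (joint under 2 mm); both at rest (x of pack in the frame of carrier between -0.01 and 0 m and y of pack in the frame of carrier between -0.004 and 0.004 m and z of pack in the frame of carrier between 0.002 and 0.0065 m and angle between the z axis of pack and the z axis of carrier, either way round below 0.06 rad and angle between the x axis of pack and the x axis of carrier, either way round below 0.15 rad and x of carrier in the frame of dock_bed between -0.0035 and 0.0035 m and y of carrier in the frame of dock_bed between -0.006 and 0.006 m and z of carrier in the frame of dock_bed between -0.002 and 0.0025 m and angle between the z axis of carrier and the z axis of dock, either way round below 0.02 rad and angle between the x axis of carrier and the x axis of dock, either way round below 0.09 rad and value of joint catch below 0.002 m and linear speed of each of carrier, pack below 0.02 m/s); the robot touches nothing.
It fails at once if the marker is pushed more than 40 mm from where it lay (distance of marker from where it was at the start of the episode above 0.04 m).
It fails at once if the small screwdriver is pushed more than 40 mm from where it lay (distance of driver_small from where it was at the start of the episode above 0.04 m).
It also fails if it takes over 66 s, if anything falls off the work surface, if the arm or the gripper's body presses on something with over 40 N, if the wrist force passes 120 N, or if a joint passes its speed limit or range.

## Working session

There is one attempt and no reset: what is moved stays moved. The work goes in short steps, Python scripts to look and compute and a shell command to move; the robot and the scene stay as the last step left them, time stands still between calls to the robot, and variables do not carry over. Pictures are saved under pics/ and viewed, at most 10 in all, crops included, and the job is handed in when it is done.

```bash
ls; mkdir -p pics
python3 - <<'E'
from workcell import r
import cv2,numpy as np,pickle
d={}
for n in("scene","top"):
    c=r.capture(n);d[n]=c;cv2.imwrite(f"pics/{n}0.png",c["img"]);print(n,c["mtx"].tolist(),np.round(c["extrinsics"],4).tolist())
pickle.dump(d,open("cap0.pkl","wb"))
s=r.get_state();print(s)
E
```

```text
pics
scene [[437.01971438625924, 0.0, 321.803006498331], [0.0, 437.01971438625924, 238.2980320945987], [0.0, 0.0, 1.0]] [[-0.7523, -0.3567, 0.5539, -0.0113], [-0.6588, 0.4047, -0.6341, 0.534], [0.002, -0.842, -0.5395, 0.5432], [0.0, 0.0, 0.0, 1.0]]
top [[606.2714443987145, 0.0, 325.03738309803316], [0.0, 606.2714443987145, 244.6558637254955], [0.0, 0.0, 1.0]] [[-0.0022, -0.9949, 0.1012, 0.3972], [-0.9999, 0.001, -0.0121, -0.0345], [0.012, -0.1013, -0.9948, 1.2982], [0.0, 0.0, 0.0, 1.0]]
{'clock': 0.1, 'joint_pos': array([-1.15199668e+00,  3.20210620e-01,  1.56551661e+00, -4.34796188e-05,
        1.25740608e+00, -2.00198753e-02]), 'joint_vel': array([ 0.00159015, -0.00013249, -0.0018643 ,  0.00111465, -0.00028887,
       -0.0010697 ]), 'tau': array([ 3.94213348e-04, -4.13333023e+01, -2.32510078e+01,  7.29272445e-02,
        4.21965960e-02, -6.29708757e-05]), 'eef_pos': array([ 0.24410044, -0.52013096,  0.21323002]), 'tcp_rot': array([ 9.76024335e-01,  2.17660066e-01, -1.72846056e-04, -7.50970743e-04]), 'wrist_force': array([-0.43688599, -0.77026539,  0.57499563]), 'moment': array([0.01698565, 0.04820393, 0.04021641]), 'grasp_force': 0.0, 'gripper_width': 1.000491272052443}
```

View pics/top0.png

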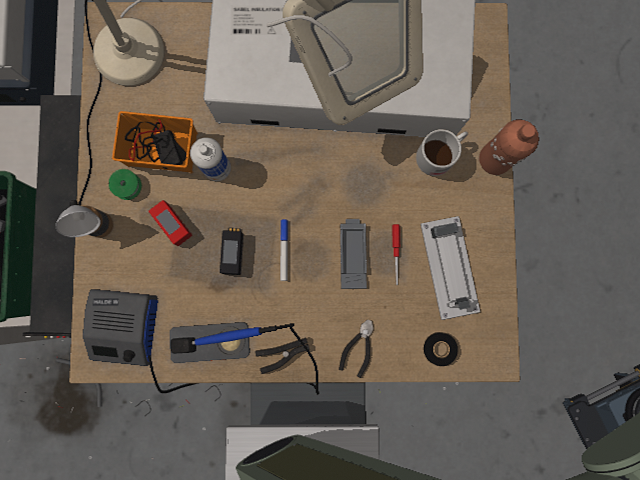

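View pics/scene0.png

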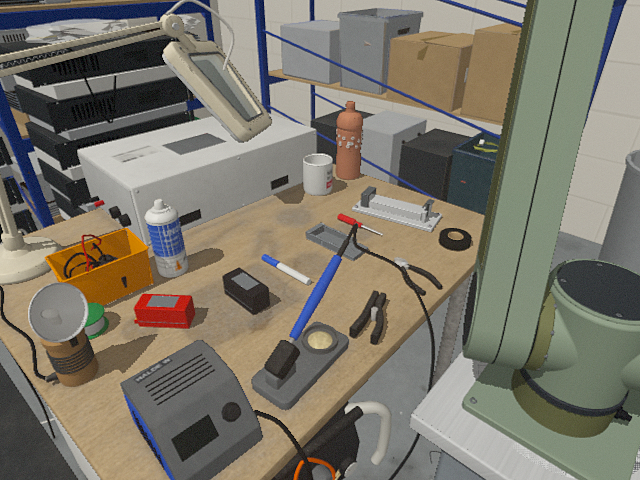

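The top view shows the black pack at (232,251) with its brass tongue up, away from the robot. The red look-alike is at (170,222), the grey carrier at (354,254), the dock at (452,267), the marker at (285,250) and the driver at (397,253). Of the two block shapes, only the black one at (232,251) fits the pack description. I'll confirm that in one enlarged crop and get coarse poses.

```bash
cat > h.py <<'E'
import numpy as np,cv2,pickle
from scipy.spatial.transform import Rotation as R
def ray(c,u,v,z):
    K=c["mtx"];T=np.array(c["extrinsics"]);d=T[:3,:3]@np.linalg.solve(K,[u,v,1.]);o=T[:3,3]
    return o+d*(z-o[2])/d[2]
def proj(c,p):
    T=np.linalg.inv(c["extrinsics"]);q=c["mtx"]@(T[:3,:3]@np.asarray(p,float)+T[:3,3]);return q[:2]/q[2]
def snap(n,name):
    from workcell import r
    c=r.capture(n);c["state"]=r.get_state();pickle.dump(c,open(name+".pkl","wb"));cv2.imwrite(f"pics/{name}.png",c["img"]);return c
def local(p,o,yaw):
    d=np.asarray(p)[:2]-o[:2];return np.array([np.cos(yaw)*d[0]+np.sin(yaw)*d[1],-np.sin(yaw)*d[0]+np.cos(yaw)*d[1]])
E
python3 - <<'E'
from h import *
d=pickle.load(open("cap0.pkl","rb"));c=d["top"]
cv2.imwrite("pics/crop0.png",cv2.resize(c["img"][195:335,200:500],None,fx=2.6,fy=2.6,interpolation=cv2.INTER_CUBIC))
for n,u,v,z in[("pack",232,251,.044),("carrier",354,254,.01),("dock",452,267,.03),("marker",285,250,0.01),("driver",397,253,.01)]:print(n,ray(c,u,v,z).round(3))
for n,u,v,z in[("mtop",284.5,220,.01),("mbot",285,280,.01),("dtop",396,225,.01),("dbot",397.5,284,.01)]:print(n,ray(c,u,v,z).round(3))
from workcell import r
w=snap("wrist","w0");print(w["mtx"].tolist(),w["extrinsics"].round(3).tolist(),r.get_state()["eef_pos"])
E
```

```text
pack [0.512 0.143 0.044]
carrier [ 0.508 -0.112  0.01 ]
dock [ 0.479 -0.317  0.03 ]
marker [0.517 0.035 0.01 ]
driver [ 0.51  -0.204  0.01 ]
mtop [0.582 0.037 0.01 ]
mbot [0.453 0.035 0.01 ]
dtop [ 0.571 -0.203  0.01 ]
dbot [ 0.444 -0.204  0.01 ]
[[350.9228613228924, 0.0, 321.1202376000834], [0.0, 350.9228613228924, 234.99002890836354], [0.0, 0.0, 1.0]] [[0.425, -0.875, -0.234, 0.31], [-0.905, -0.411, -0.109, -0.49], [-0.001, 0.258, -0.966, 0.384], [0.0, 0.0, 0.0, 1.0]] [ 0.24413087 -0.52019413  0.2133321 ]
```

View pics/crop0.png

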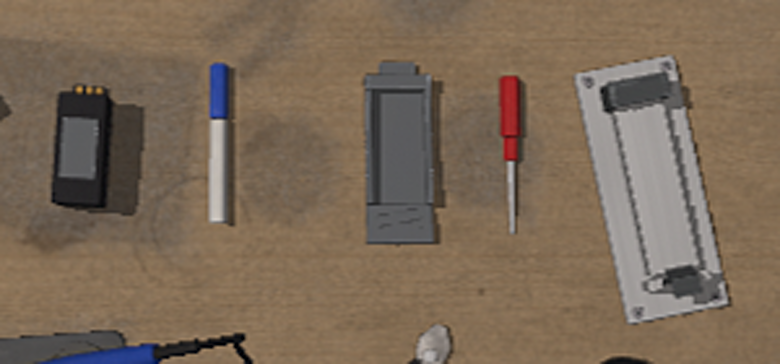

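The crop confirms the black block with three brass strips at (88,90) as the pack. The marker and driver lie between the work places. I'm moving over the dock first for a close wrist view.

```bash
python3 -m inch '0.6 0.73 0.17 0 0 -0.42;0.6 0.73 0.17 0 0 -0.42;0.6 0.73 0.17 0 0 -0.42;0.6 0.73 0.17 0 0 -0.42;0.6 0.73 0.17 0 0 -0.42;0.6 0.73 0.17 0 0 -0.42;0.6 0.73 0.17 0 0 -0.42;0.6 0.73 0.17 0 0 -0.42;0.6 0.73 0.17 0 0 -0.42;0.6 0.73 0.17 0 0 -0.42'
python3 - <<'E'
from h import *
c=snap("wrist","w1");print(c["state"]["eef_pos"],c["state"]["joint_pos"].round(2));print(c["extrinsics"].round(3).tolist())
E
```

```text
clock: 1.15
eef_pos: [0.4248, -0.3005, 0.2649]
tcp_rot: [1.0, -0.001, -0.0, -0.0]
wrist_force: [-0.1, -1.5, -0.1]
gripper_width: 0.999
grasp_force: 0.0
[ 0.42754702 -0.29770557  0.26580491] [-0.63  0.2   1.59  0.    1.34  0.94]
[[-0.003, -0.966, -0.258, 0.497], [-1.0, 0.003, 0.001, -0.301], [0.0, 0.258, -0.966, 0.435], [0.0, 0.0, 0.0, 1.0]]
```

View pics/w1.png

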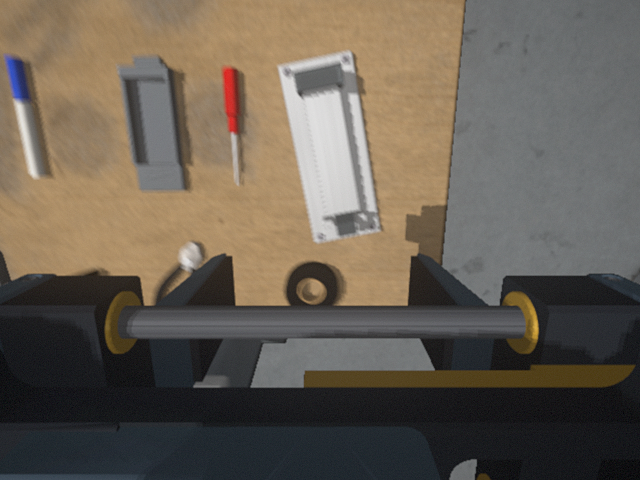

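The wrist view shows the dock with plate corners near (280,66), (352,52), (381,228) and (315,242). The hood is at the top and the catch at (350,222). The carrier is at (155,125), nose up. Next I'll take a view between the pack and the carrier.

```bash
python3 -m inch '-0.1 1 -0.2 0 0 0;-0.1 1 -0.2 0 0 0;-0.1 1 -0.2 0 0 0;-0.1 1 -0.2 0 0 0;-0.1 1 -0.2 0 0 0;-0.1 1 -0.2 0 0 0;-0.1 1 -0.2 0 0 0;-0.1 1 -0.2 0 0 0;-0.1 1 -0.2 0 0 0;-0.1 1 -0.2 0 0 0'
python3 - <<'E'
from h import *
from workcell import r
import time
c=snap("wrist","w2")
print(c["state"]["eef_pos"])
# dock plate from w1 and top
for n in("w1","top"):
    q=pickle.load(open("w1.pkl","rb")) if n=="w1" else pickle.load(open("cap0.pkl","rb"))["top"]
    hsv=cv2.cvtColor(q["img"],cv2.COLOR_BGR2HSV)
    m=((hsv[...,1]<40)&(hsv[...,2]>150)).astype(np.uint8)*255
    a=np.zeros_like(m)
    if n=="w1":a[40:250,265:395]=255
    else:a[205:330,410:490]=255
    m=cv2.morphologyEx(m&a,cv2.MORPH_CLOSE,np.ones((3,3)))
    k=max(cv2.findContours(m,0,2)[0],key=cv2.contourArea)
    P=np.array([ray(q,*p[0],.010)[:2] for p in k]).astype(np.float32)
    (cx,cy),wh,an=cv2.minAreaRect(P*1000);print(n,"dock",cx,cy,wh,an)
E
```

```text
clock: 2.2
eef_pos: [0.3938, -0.0005, 0.2046]
tcp_rot: [1.0, -0.001, -0.0, 0.0]
wrist_force: [1.0, 0.9, -0.4]
gripper_width: 0.998
grasp_force: 0.0
[0.39240805 0.00283449 0.20370862]
w1 dock 483.6546325683594 -313.2874755859375 (209.62559509277344, 83.60881042480469) 10.918903350830078
top dock 480.2082824707031 -315.72637939453125 (207.75222778320312, 80.34930419921875) 10.833576202392578
```

View pics/w2.png

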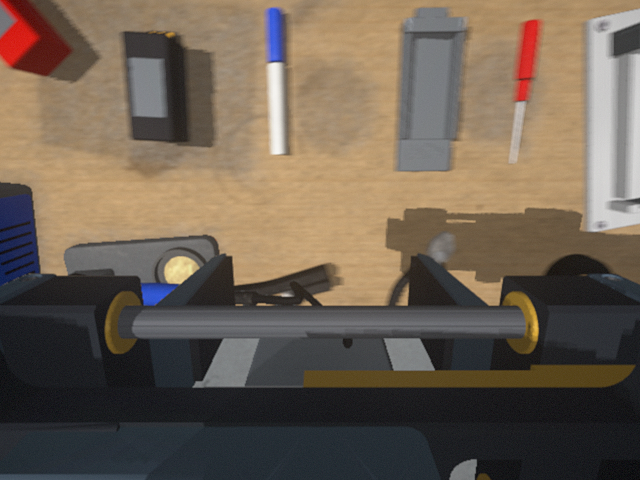

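The view shows the pack with its top face at x 123-170, y 33-138 and its right side down to (187,140). The carrier spans (400-466, 10-170), nose up. Next I'll extract the edges in numbers.

Run:
```python
from h import *
c=snap("wrist","w3")   # settled
q=c;hsv=cv2.cvtColor(q["img"],cv2.COLOR_BGR2HSV)
print(c["extrinsics"][:3,3])
H,S,V=[hsv[...,i].astype(int) for i in range(3)]
np.set_printoptions(linewidth=200,suppress=True)
for row in(50,80,110,130):
    print(row,"V",[f"{x}:{V[row,x]}/{S[row,x]}" for x in range(116,196,3)])
for row in(25,60,100,130,160):
    print(row,"C",[f"{x}:{V[row,x]}/{S[row,x]}" for x in range(392,476,3)])
print("colp",[f"{y}:{V[y,140]}/{S[y,140]}" for y in range(20,150,4)])
print("colc",[f"{y}:{V[y,430]}/{S[y,430]}" for y in range(2,180,4)])
```

```text
[0.46551002 0.00150164 0.37391036]
50 V ['116:156/69', '119:150/70', '122:154/78', '125:154/73', '128:154/76', '131:69/41', '134:65/20', '137:58/22', '140:63/20', '143:60/13', '146:61/17', '149:57/9', '152:60/21', '155:61/21', '158:63/12', '161:60/30', '164:60/26', '167:61/17', '170:55/9', '173:55/19', '176:36/28', '179:39/46', '182:37/41', '185:34/23', '188:48/32', '191:39/65', '194:97/74']
80 V ['116:154/81', '119:164/65', '122:155/77', '125:151/69', '128:163/72', '131:157/68', '134:58/13', '137:62/16', '140:140/16', '143:141/14', '146:136/11', '149:137/9', '152:138/9', '155:137/15', '158:136/13', '161:137/13', '164:137/11', '167:139/15', '170:112/14', '173:57/9', '176:48/21', '179:39/20', '182:37/55', '185:40/38', '188:32/72', '191:34/53', '194:78/56']
110 V ['116:151/69', '119:150/75', '122:153/70', '125:154/65', '128:157/65', '131:167/69', '134:150/75', '137:63/16', '140:87/6', '143:141/11', '146:140/13', '149:140/9', '152:138/11', '155:138/13', '158:141/13', '161:140/11', '164:142/14', '167:139/17', '170:141/13', '173:64/16', '176:62/29', '179:42/30', '182:40/51', '185:36/35', 
[... 2686 characters left out ...]
:66/23', '124:63/32', '128:66/23', '132:63/20', '136:63/57', '140:153/63', '144:152/64', '148:136/64']
colc ['2:176/106', '6:127/16', '10:126/10', '14:123/10', '18:127/10', '22:125/6', '26:129/8', '30:76/3', '34:76/0', '38:128/12', '42:128/12', '46:129/16', '50:128/8', '54:130/14', '58:128/12', '62:130/12', '66:130/14', '70:130/12', '74:129/12', '78:134/15', '82:130/8', '86:128/10', '90:130/14', '94:132/12', '98:130/16', '102:129/10', '106:134/15', '110:131/8', '114:130/10', '118:130/10', '122:132/12', '126:131/14', '130:131/12', '134:129/6', '138:129/8', '142:122/10', '146:132/14', '150:132/6', '154:132/8', '158:128/8', '162:130/10', '166:130/10', '170:192/100', '174:183/98', '178:187/104']
```

Run:
```python
from h import *
from workcell import r
for k in range(2):
    c=snap("wrist",f"w4{k}");img=c["img"]
    hsv=cv2.cvtColor(img,cv2.COLOR_BGR2HSV);H,S,V=[hsv[...,i].astype(int) for i in range(3)]
    m=((S<48)&(V>51)&(V<170)).astype(np.uint8)*255;b=np.zeros_like(m);b[15:150,110:205]=255
    m=cv2.morphologyEx(m&b,cv2.MORPH_CLOSE,np.ones((5,5)));m=cv2.morphologyEx(m,cv2.MORPH_OPEN,np.ones((9,9)))
    kk=max(cv2.findContours(m,0,2)[0],key=cv2.contourArea)
    P=np.array([ray(c,*p[0],.044)[:2] for p in kk])*1000
    print("pack",cv2.minAreaRect(P.astype(np.float32)))
    # carrier: wall outer top edges (z .018), rows 40..130
    L=[];Rr=[];B=[]
    for row in range(35,132,3):
        x=np.arange(392,485);ok=(S[row,x]<30)&(V[row,x]>105);xs=x[ok]
        a=xs[0];e=xs[xs<478][-1]
        L.append(ray(c,a-.5,row,.018)[:2]*1000);
        run=a
        Rr.append(ray(c,e+.5,row,.018)[:2]*1000)
    for n,Q in(("L",L),("R",Rr)):
        Q=np.array(Q);f=np.polyfit(Q[:,0],Q[:,1],1);res=Q[:,1]-np.polyval(f,Q[:,0]);g=abs(res)<2;f=np.polyfit(Q[g,0],Q[g,1],1);print(n,"slope deg",np.degrees(np.arctan(f[0])),"y at x=508",np.polyval(f,508),g.sum())
    for col in(420,430,440,450):
        y=np.arange(0,185);ok=(S[y,col]<30);ys=y[ok];print(col,ys[0],ys[-1],"tail",(ray(c,col,ys[-1]+.5,.010)*1000).round(1)[:2],"nose",(ray(c,col,ys[0]-.5,.007)*1000).round(1)[:2])
```

```text
pack ((512.586669921875, 148.16937255859375), (37.269142150878906, 87.82422637939453), 86.71379089355469)
L slope deg 0.4552725184705215 y at x=508 -81.64652326825126 33
R slope deg 0.5673278222639502 y at x=508 -135.39852684331834 33
420 15 169 tail [ 437.6 -101.1] nose [579.  -91.1]
430 6 168 tail [ 438.6 -111.3] nose [586.4 -99.8]
440 6 168 tail [ 438.7 -121.5] nose [ 586.4 -109. ]
450 5 168 tail [ 438.7 -131.7] nose [ 587.3 -118.1]
pack ((512.46875, 148.1029815673828), (37.3289909362793, 87.78878021240234), 87.35565185546875)
L slope deg 0.34052454638099233 y at x=508 -81.51048905599671 33
R slope deg 0.42736819764434186 y at x=508 -135.36665038549668 33
420 9 170 tail [ 437.4 -103.1] nose [585.1 -92.8]
430 7 169 tail [ 438.5 -113.3] nose [ 586.8 -101.9]
440 7 169 tail [ 438.5 -123.5] nose [ 586.8 -111.1]
450 7 170 tail [ 437.5 -133.9] nose [ 586.8 -120.4]
```

Measured poses:

| Item | Position (x, y) | Nose angle | Size check |
|---|---|---|---|
| Carrier | 0.5115, -0.1085 | +0.4° | 53.8 mm wide, 148.6 mm long, as specified |
| Pack | 0.5125, 0.148 | -3.1° | 37 x 88 mm mask for a 40 x 90 mm top |

Next I'll move above the pack.

```bash
python3 -m inch '0.4 0.5 -0.35 0 0 -0.05;0.4 0.5 -0.35 0 0 -0.05;0.4 0.5 -0.35 0 0 -0.05;0.4 0.5 -0.35 0 0 -0.05;0.4 0.5 -0.35 0 0 -0.05;0.4 0.5 -0.35 0 0 -0.05;0.4 0.5 -0.35 0 0 -0.05;0.4 0.5 -0.35 0 0 -0.05;0.4 0.5 -0.35 0 0 -0.05;0.35 0.5 -0.35 0 0 -0.05'
python3 - <<'E'
from h import *
P=[]
for i in range(4):
    c=snap("wrist","w5");P.append(c["state"]["eef_pos"]);
print(np.array(P).round(4),c["extrinsics"][:3,3].round(4))
E
```

```text
clock: 3.4
eef_pos: [0.5144, 0.1476, 0.0996]
tcp_rot: [1.0, -0.028, 0.0, 0.0]
wrist_force: [0.1, 0.2, 0.7]
gripper_width: 0.996
grasp_force: 0.0
[[0.5154 0.1494 0.0981]
 [0.5141 0.1482 0.0987]
 [0.5134 0.1476 0.0993]
 [0.513  0.1473 0.0998]] [0.5861 0.1431 0.2696]
```

View pics/w5.png

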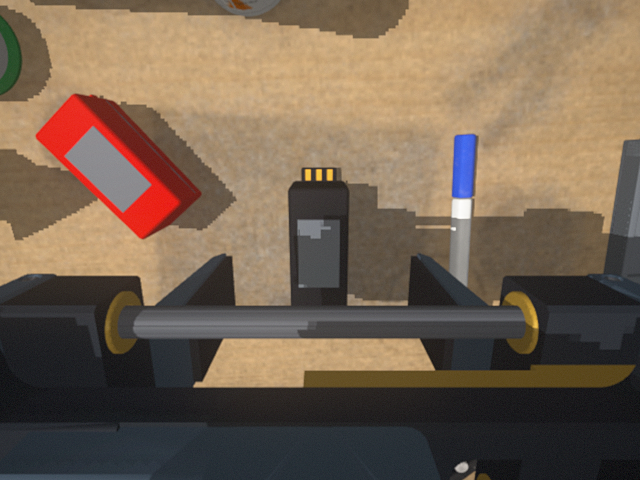

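The pack is centred between the open fingers. The brass tongue is at (320,174) and the front top edge at row 188, columns 290-348. Next I'll check these against the estimate.

Run:
```python
from h import *
c=pickle.load(open("w5.pkl","rb"))
V=cv2.cvtColor(c["img"],cv2.COLOR_BGR2HSV)[...,2].astype(int)
print("row",[f"{x}:{V[215,x]}" for x in list(range(284,296))+list(range(342,356))])
print("row",[f"{x}:{V[285,x]}" for x in list(range(284,296))+list(range(342,356))])
print("col",[f"{y}:{V[y,320]}" for y in range(162,194)])
for u,v,z in((289,215,.044),(348,215,.044),(289,285,.044),(348,285,.044),(320,183,.044),(320,167.5,.008)):print(u,v,(ray(c,u,v,z)*1000).round(1))
```

```text
row ['284:178', '285:172', '286:171', '287:170', '288:139', '289:56', '290:54', '291:56', '292:65', '293:61', '294:59', '295:60', '342:40', '343:46', '344:44', '345:39', '346:46', '347:39', '348:60', '349:90', '350:97', '351:95', '352:90', '353:95', '354:97', '355:97']
row ['284:173', '285:168', '286:166', '287:168', '288:173', '289:164', '290:120', '291:54', '292:50', '293:55', '294:56', '295:55', '342:32', '343:39', '344:42', '345:34', '346:36', '347:65', '348:90', '349:87', '350:89', '351:87', '352:86', '353:91', '354:91', '355:93']
col ['162:160', '163:162', '164:166', '165:169', '166:164', '167:113', '168:75', '169:209', '170:255', '171:251', '172:249', '173:248', '174:247', '175:249', '176:249', '177:246', '178:250', '179:249', '180:188', '181:67', '182:42', '183:49', '184:47', '185:44', '186:43', '187:47', '188:50', '189:56', '190:58', '191:58', '192:59', '193:60']
289 215 [540.4 166.3  44. ]
348 215 [538.3 127.6  44. ]
289 285 [491.1 170.1  44. ]
348 285 [488.9 129.3  44. ]
320 183 [560.1 144.8  44. ]
320 167.5 [567.3 144.5   8. ]
```

The estimate holds: the tongue tip gives an origin at (0.5124, 0.1475). I'll descend and then close.

```bash
python3 -m inch '0 0.01 -0.33 0 0 0;0 0.01 -0.33 0 0 0;0 0 -0.33 0 0 0;0 0 -0.33 0 0 0;0 0 -0.33 0 0 0;0 0 -0.33 0 0 0;0 0 -0.32 0 0 0;0 0 -0.3 0 0 0;0 0 0 0 0 0;0 0 0 0 0 0' 
python3 -m inch '0 0 0 0 0 0;0 0 0 0 0 0;0 0 0 0 0 0;0 0 0 0 0 0;0 0 0 0 0 0;0 0 0 0 0 0;0 0 0 0 0 0;0 0 0 0 0 0;0 0 0 0 0 0;0 0 0 0 0 0' 0.3
```

```text
clock: 4.6
eef_pos: [0.5129, 0.1491, 0.0218]
tcp_rot: [1.0, -0.027, -0.0, 0.0]
wrist_force: [1.1, -0.2, 0.4]
gripper_width: 1.002
grasp_force: 0.0
clock: 5.6
eef_pos: [0.5128, 0.1491, 0.022]
tcp_rot: [1.0, -0.027, 0.0, 0.0]
wrist_force: [0.2, 0.9, 0.7]
gripper_width: 0.438
grasp_force: 30.0
```

```bash
python3 -m inch '0 0 1 0 0 0;0 0 1 0 0 0;0 0 1 0 0 0;0 -1 0 0 0.3 0.08;0 -1 0 0 0.3 0.08;0 -1 0 0 0.3 0.08;0 -1 0 0 0.3 0.08;0 -1 0 0 0.3 0.08;0 -1 0 0 0.3 0.08;0 -1 0 0 0.2 0.08' 
python3 -m inch '-0.05 -0.4 0 0 0 0;-0.05 -0.4 0 0 0 0;-0.05 -0.4 0 0 0 0;0 -0.39 -0.3 0 0 0;0 0 -0.3 0 0 0;0 0 -0.3 0 0 0;0 0 -0.3 0 0 0;0 0 -0.1 0 0 0;0 0 0 0 0 0;0 0 0 0 0 0'
python3 - <<'E'
from h import *
c=snap("wrist","w6");c=snap("wrist","w6");c=snap("scene","s6")
s=c["state"];print(s["eef_pos"],R.from_quat(s["tcp_rot"]).as_matrix().round(3).tolist(),s["joint_pos"].round(2))
E
```

```text
clock: 6.6
eef_pos: [0.5127, -0.0622, 0.1114]
tcp_rot: [0.994, 0.003, -0.105, 0.003]
wrist_force: [0.7, -0.2, -2.5]
gripper_width: 0.434
grasp_force: 30.0
clock: 7.6
eef_pos: [0.5085, -0.1084, 0.0731]
tcp_rot: [0.995, 0.003, -0.104, 0.003]
wrist_force: [0.1, -0.6, -2.4]
gripper_width: 0.436
grasp_force: 30.0
[ 0.50863647 -0.1086194   0.07336789] [[0.978, 0.006, -0.207], [0.005, -1.0, -0.007], [-0.207, 0.006, -0.978]] [-0.2   0.47  1.74 -0.05  1.14  1.39]
```

View pics/w6.png

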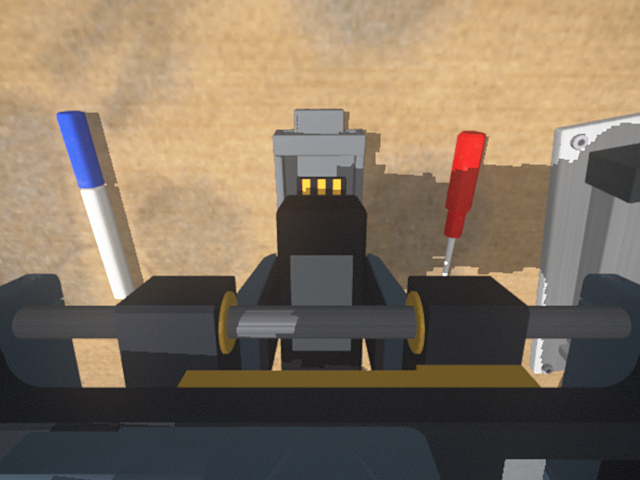

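The tilted pack sits centred over the carrier. The bridge spans columns 273-367 at rows 132-154, the carrier tongue tip is at row 109 and the pack's brass tongue at (322,186). Next I'll measure the bridge precisely.

Run:
```python
from h import *
c=pickle.load(open("w6.pkl","rb"))
hsv=cv2.cvtColor(c["img"],cv2.COLOR_BGR2HSV);S,V=hsv[...,1].astype(int),hsv[...,2].astype(int)
print([f"{x}:{V[143,x]}/{S[143,x]}" for x in list(range(269,278))+list(range(360,370))])
print([f"{y}:{V[y,320]}/{S[y,320]}" for y in list(range(104,114))+list(range(126,184,1))])
for u,v,z in((273.5,143,.02),(364.5,143,.02),(320,154.5,.02),(320,134,.02),(320,109.5,.007)):print(u,v,(ray(c,u,v,z)*1000).round(1))
s=c["state"];M=R.from_quat(s["tcp_rot"]).as_matrix();t=s["eef_pos"]
# predicted pack tongue tip top, bottom; pack axes: u(nose)=tool x, up=-tool z
f=lambda u,z:(t+M[:,0]*u-M[:,2]*(z-.022))
for u,z in((.055,.008),(.055,.001),(.045,0),(.045,.044)):print("pred",(f(u,z)*1000).round(1),proj(c,f(u,z)).round(1))
```

```text
['269:229/95', '270:229/96', '271:232/99', '272:216/79', '273:162/6', '274:157/15', '275:158/8', '276:158/11', '277:158/6', '360:153/8', '361:154/7', '362:154/7', '363:155/7', '364:137/9', '365:116/35', '366:127/96', '367:132/100', '368:130/98', '369:129/93']
['104:214/105', '105:213/105', '106:219/105', '107:219/101', '108:188/94', '109:124/47', '110:130/8', '111:157/10', '112:159/11', '113:158/6', '126:155/10', '127:155/7', '128:154/5', '129:154/7', '130:154/5', '131:155/7', '132:155/10', '133:129/2', '134:101/5', '135:126/4', '136:155/8', '137:158/11', '138:157/11', '139:158/10', '140:156/11', '141:157/11', '142:156/11', '143:158/13', '144:155/12', '145:155/8', '146:153/10', '147:155/12', '148:155/7', '149:153/10', '150:153/5', '151:154/12', '152:156/8', '153:152/10', '154:145/11', '155:129/6', '156:146/9', '157:154/8', '158:154/10', '159:157/11', '160:154/10', '161:155/15', '162:155/12', '163:153/7', '164:156/11', '165:158/18', '166:152/12', '167:155/15', '168:155/12', '169:153/10', '170:156/13', '171:153/7', '172:154/15', '173:152/13', '174:158/13', '175:157/10', '176:120/13', '177:49/16', '178:82/87', '179:242/179', '180:255/174', '181:254/175', '182:253/175', '183:253/172']
273.5 143 [570.6 -81.8  20. ]
364.5 143 [ 570.9 -134.4   20. ]
320 154.5 [ 564.  -108.7   20. ]
320 134 [ 575.8 -108.6   20. ]
320 109.5 [ 587.5 -108.6    7. ]
pred [ 559.6 -108.4   48.2] [319.6 176.5]
pred [ 558.1 -108.4   41.4] [319.7 175.2]
pred [ 548.1 -108.5   42.5] [319.7 193.4]
pred [ 557.2 -108.2   85.5] [319.3 208.2]
```

```bash
python3 -m inch '-0.1 0 -0.1 0 0 0;0 0 -0.2 0 0 0;0 0 -0.2 0 0 0;0 0 -0.2 0 0 0;0 0 -0.2 0 0 0;0 0 -0.1 0 0 0;0 0 -0.1 0 0 0;0 0 -0.1 0 0 0;0 0 0 0 0 0;0 0 0 0 0 0' 
python3 -m inch '0.1 0 0 0 0 0;0.1 0 0 0 0 0;0.1 0 0 0 0 0;0.1 0 0 0 0 0;0.05 0 0 0 0 0;0.05 0 0 0 0 0;0.05 0 0 0 0 0;0.05 0 0 0 0 0;0.03 0 0 0 0 0;0 0 0 0 0 0'
python3 - <<'E'
from h import *
c=snap("wrist","w7");c=snap("wrist","w7")
s=c["state"];M=R.from_quat(s["tcp_rot"]).as_matrix();t=s["eef_pos"];print(t,s["wrist_force"])
f=lambda u,z:(t+M[:,0]*u-M[:,2]*(z-.022))
for u,z in((.055,.001),(.045,0)):print("pred",(f(u,z)*1000).round(1))
hsv=cv2.cvtColor(c["img"],cv2.COLOR_BGR2HSV);S,V=hsv[...,1].astype(int),hsv[...,2].astype(int)
print([f"{y}:{V[y,320]}/{S[y,320]}" for y in range(98,190,2)])
cv2.imwrite("pics/w7c.png",cv2.resize(c["img"][80:330,180:460],None,fx=2,fy=2))
E
```

```text
clock: 8.75
eef_pos: [0.5054, -0.1087, 0.0371]
tcp_rot: [0.995, 0.003, -0.104, 0.003]
wrist_force: [-0.3, -0.3, -2.5]
gripper_width: 0.435
grasp_force: 30.0
clock: 9.75
eef_pos: [0.5241, -0.1086, 0.0369]
tcp_rot: [0.995, 0.003, -0.105, 0.003]
wrist_force: [0.8, 0.7, -2.1]
gripper_width: 0.433
grasp_force: 30.0
[ 0.52414629 -0.10860686  0.03692868] [-0.52724812  0.09373596 -1.7453689 ]
pred [ 573.6 -108.5    5. ]
pred [ 563.6 -108.5    6.1]
['98:201/85', '100:203/85', '102:204/93', '104:203/97', '106:203/103', '108:204/104', '110:211/98', '112:209/99', '114:207/97', '116:202/101', '118:197/104', '120:197/101', '122:203/107', '124:208/107', '126:212/97', '128:214/94', '130:216/98', '132:217/99', '134:214/97', '136:207/96', '138:208/97', '140:206/101', '142:183/93', '144:89/3', '146:147/12', '148:156/10', '150:154/10', '152:153/12', '154:153/12', '156:150/8', '158:153/10', '160:152/10', '162:154/8', '164:153/7', '166:151/10', '168:150/8', '170:94/5', '172:92/6', '174:90/3', '176:140/13', '178:154/13', '180:155/15', '182:155/16', '184:148/7', '186:151/12', '188:153/10']
```

View pics/w7c.png

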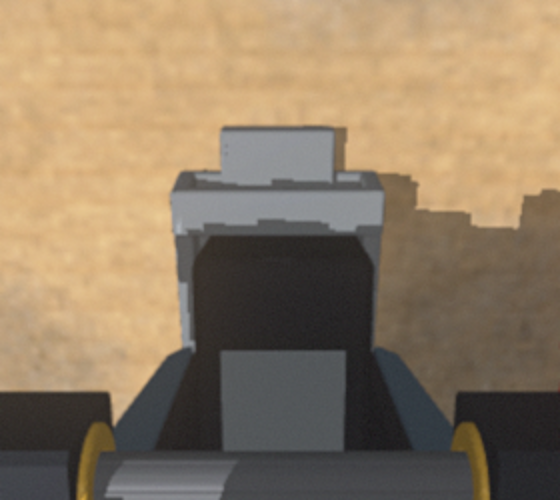

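The brass tongue is no longer visible, so it is under the bridge, and the pack front is up against it (crop row ~237 against bridge edge row ~225). I'll compute where the carrier now is.

Run:
```python
from h import *
c=pickle.load(open("w7.pkl","rb"))
hsv=cv2.cvtColor(c["img"],cv2.COLOR_BGR2HSV);S=hsv[...,1].astype(int)
for x in (300,320,335):
    y=np.arange(100,170);v=y[S[y,x]<40][0];print(x,v,(ray(c,x,v-.5,.007)*1000).round(1))
for row in(180,184,188):
    x=np.arange(255,390);k=x[S[row,x]<40];print(row,k[0],k[-1],(ray(c,k[0]-.5,row,.02)*1000).round(1),(ray(c,k[-1]+.5,row,.02)*1000).round(1))
```

```text
300 144 [591.  -98.4   7. ]
320 144 [ 591.  -108.7    7. ]
335 144 [ 591.  -116.3    7. ]
180 265 371 [575.7 -81.   20. ] [ 575.9 -134.4   20. ]
184 266 371 [573.6 -81.4  20. ] [ 573.8 -134.6   20. ]
188 266 371 [571.5 -81.2  20. ] [ 571.7 -134.7   20. ]
```

The pack pushed the carrier 3.5 mm forward, so it is in contact with the bridge as planned. Next I'll lay it flat about its front lower edge.

```bash
python3 -m inch '0.02 0 -0.03 0 -0.2 0;0 0 -0.04 0 -0.2 0;-0.01 0 -0.04 0 -0.2 0;-0.01 0 -0.04 0 -0.2 0;-0.02 0 -0.04 0 -0.2 0;-0.02 0 -0.04 0 -0.2 0;-0.02 0 -0.03 0 -0.2 0;-0.02 0 -0.04 0 -0.2 0;-0.02 0 -0.04 0 -0.2 0;-0.02 0 -0.04 0 -0.2 0'
python3 - <<'E'
from h import *
c=snap("wrist","w8");c=snap("wrist","w8");c=snap("wrist","w8")
s=c["state"];M=R.from_quat(s["tcp_rot"]).as_matrix();t=s["eef_pos"];print(t,s["wrist_force"],M[:,2].round(3))
f=lambda u,z:(t+M[:,0]*u-M[:,2]*(z-.022))
for u,z in((.045,0),(-.045,0)):print("pred",(f(u,z)*1000).round(1))
hsv=cv2.cvtColor(c["img"],cv2.COLOR_BGR2HSV);S=hsv[...,1].astype(int)
for x in (300,320,335):
    y=np.arange(60,170);v=y[S[y,x]<40][0];print(x,v,(ray(c,x,v-.5,.007)*1000).round(1))
E
```

```text
clock: 10.85
eef_pos: [0.5209, -0.1087, 0.0261]
tcp_rot: [1.0, 0.002, 0.001, 0.003]
wrist_force: [-1.9, 1.5, 7.4]
gripper_width: 0.439
grasp_force: 30.0
[ 0.52059099 -0.1087276   0.02611095] [0.08318098 1.1901078  1.40795759] [ 0.001 -0.007 -1.   ]
pred [ 565.6 -108.7    4.2]
pred [ 475.6 -109.1    4. ]
300 145 [591.6 -98.3   7. ]
320 145 [ 591.6 -108.8    7. ]
335 145 [ 591.6 -116.7    7. ]
```

The pack is flat at z = 4.1 mm with its rear at u = -40 mm, which is home. I'll open the fingers and look.

```bash
python3 -m inch '0 0 0 0 0 0;0 0 0 0 0 0;0 0 0 0 0 0;0 0 0 0 0 0;0 0 0 0 0 0;0 0 0 0 0 0;0 0 0 0 0 0;0 0 0.3 0 0 0;0 0 0.3 0 0 0;0 0 0 0 0 0' 1
python3 - <<'E'
from h import *
c=snap("wrist","w9")
a=c["img"][120:400,180:460];s=snap("scene","s9");b=s["img"][190:300,280:400]
cv2.imwrite("pics/c9.png",np.hstack([cv2.resize(a,(390,390)),cv2.resize(b,(400,390),interpolation=cv2.INTER_CUBIC)]))
E
```

```text
clock: 12.0
eef_pos: [0.5219, -0.109, 0.0454]
tcp_rot: [1.0, 0.002, 0.002, 0.004]
wrist_force: [-0.3, -0.2, 0.3]
gripper_width: 1.0
grasp_force: 0.0
```

View pics/c9.png

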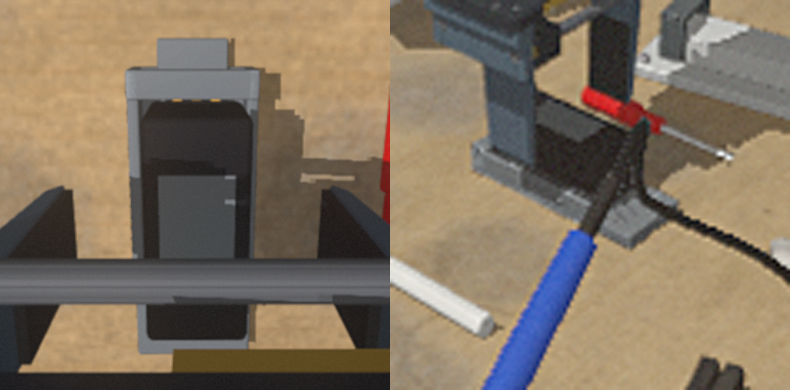

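The pack lies flat in the carrier with the tongue under the bridge, and the carrier is straight. Next I'll lower the fingers over the carrier walls and grip.

```bash
python3 -m inch '0 0.01 -0.2 0 0 0;0 0.01 -0.2 0 0 0;0 0 -0.2 0 0 0;0 0 -0.2 0 0 0;0 0 -0.2 0 0 0;0 0 -0.2 0 0 0;0 0 -0.1 0 0 0;0 0 -0.08 0 0 0;0 0 0 0 0 0;0 0 0 0 0 0' 
python3 -m inch '0 0 0 0 0 0;0 0 0 0 0 0;0 0 0 0 0 0;0 0 0 0 0 0;0 0 0 0 0 0;0 0 0 0 0 0;0 0 0 0 0 0;0 0 0 0 0 0;0 0 0 0 0 0;0 0 0 0 0 0' 0.45
python3 - <<'E'
from h import *
c=snap("wrist","w10")
hsv=cv2.cvtColor(c["img"],cv2.COLOR_BGR2HSV);S=hsv[...,1].astype(int)
print(c["state"]["eef_pos"])
for x in (305,320,335):
    y=np.arange(60,260);v=y[S[y,x]<40][0];print(x,v,(ray(c,x,v-.5,.007)*1000).round(1))
E
```

```text
clock: 13.1
eef_pos: [0.5208, -0.1081, 0.0023]
tcp_rot: [1.0, 0.002, 0.0, 0.003]
wrist_force: [0.3, 0.3, 1.2]
gripper_width: 0.995
grasp_force: 0.0
clock: 14.1
eef_pos: [0.5206, -0.108, 0.0022]
tcp_rot: [1.0, 0.002, 0.0, 0.003]
wrist_force: [0.4, 1.3, 0.8]
gripper_width: 0.588
grasp_force: 30.0
[ 0.52060073 -0.10797142  0.00223163]
305 146 [ 591.4 -101.1    7. ]
320 146 [ 591.4 -107.9    7. ]
335 146 [ 591.4 -114.8    7. ]
```

```bash
python3 -m inch '0 0 0.5 0 0 0;0 0 1 0 0 0;0 0 1 0 0 0;0 0 1 0 0 0;-0.34 -1 0.5 0 0 0.25;-0.34 -1 0 0 0 0.25;-0.34 -1 0 0 0 0.25;-0.34 -1 0 0 0 0.25;-0.34 -1 0 0 0 0.25;-0.34 -1 0 0 0 0.25' 
python3 -m inch '-0.34 -1 0 0 0 0.25;0 -0.07 0 0 0 0;0 0 0 0 0 0;0 0 0 0 0 0;0 0 0 0 0 0;0 0 0 0 0 0;0 0 0 0 0 0;0 0 0 0 0 0;0 0 0 0 0 0;0 0 0 0 0 0'
python3 - <<'E'
from h import *
c=snap("wrist","w11");c=snap("top","t11")
s=c["state"];print(s["eef_pos"],R.from_quat(s["tcp_rot"]).as_matrix().round(3).tolist(),s["joint_pos"].round(2))
E
```

```text
clock: 15.15
eef_pos: [0.4581, -0.2889, 0.1213]
tcp_rot: [0.997, 0.082, -0.001, 0.003]
wrist_force: [-0.0, -0.6, -3.8]
gripper_width: 0.592
grasp_force: 30.0
clock: 16.15
eef_pos: [0.4492, -0.3201, 0.1222]
tcp_rot: [0.996, 0.094, 0.0, 0.003]
wrist_force: [-0.8, 0.4, -3.6]
gripper_width: 0.591
grasp_force: 30.0
[ 0.44921481 -0.32015261  0.12219645] [[0.982, 0.187, 0.001], [0.187, -0.982, -0.006], [0.0, 0.007, -1.0]] [-0.64  0.36  1.76 -0.01  1.02  0.75]
```

View pics/w11.png

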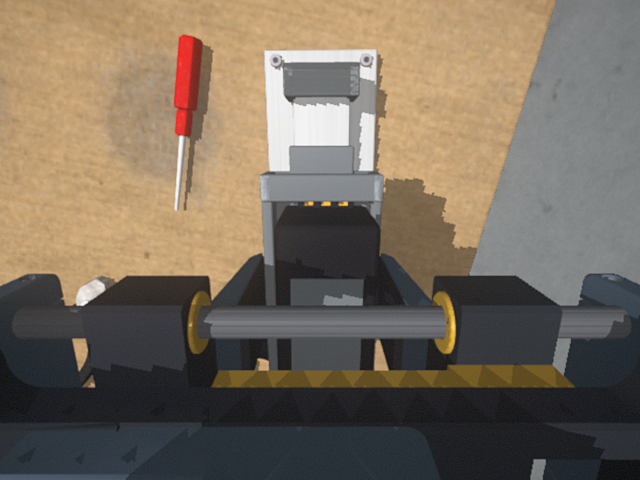

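The carrier is aligned in front of the hood. The plate front edge is at row 50, its left and right edges near columns 266 and 377, the hood lip rear edge at row ~97, and the carrier tongue at (322,148). Next I'll compute the dock in the tool frame.

Run:
```python
from h import *
c=pickle.load(open("w11.pkl","rb"));s=c["state"];t=s["eef_pos"]
hsv=cv2.cvtColor(c["img"],cv2.COLOR_BGR2HSV);S,V=hsv[...,1].astype(int),hsv[...,2].astype(int)
M=R.from_quat(s["tcp_rot"]).as_matrix();yaw=np.arctan2(M[1,0],M[0,0])
def L(u,v,z):return (local(ray(c,u,v,z),t,yaw)*1000).round(1)
for row in(60,85,110,135,155):
    x=np.arange(250,400);k=x[(S[row,x]<35)&(V[row,x]>60)];print(row,k[0],k[-1],L(k[0]-.5,row,.010),L(k[-1]+.5,row,.010))
for x in(275,300,320,340,365):
    y=np.arange(35,80);k=y[(S[y,x]<45)];print(x,k[0],"front",L(x,k[0]-.5,.010))
for x in(300,322,345):print(x,[f"{y}:{V[y,x]}" for y in range(58,106,1)])
for row in (75,90):print(row,[f"{x}:{V[row,x]}" for x in list(range(278,292))+list(range(352,366))])
print("lip",L(322,96.5,.047))
# carrier tongue & bridge
for row in(185,192):
    x=np.arange(250,400);k=x[S[row,x]<35];print(row,k[0],k[-1],L(k[0],row,.142),L(k[-1]+1,row,.142))
print([f"{y}:{V[y,322]}" for y in range(140,180)])
print("yaw",np.degrees(yaw))
```

```text
60 264 376 [130.2  40.8] [130.4 -42.4]
85 265 376 [113.2  40.8] [113.3 -43.1]
110 267 375 [95.5 40. ] [ 95.6 -43. ]
135 268 374 [77.2 39.9] [ 77.2 -43. ]
155 269 374 [62.1 39.7] [ 62.1 -43.6]
275 50 front [137.3  32.1]
300 50 front [137.3  13.9]
320 50 front [137.3  -0.7]
340 50 front [137.3 -15.4]
365 49 front [138.  -33.6]
300 ['58:235', '59:237', '60:239', '61:230', '62:159', '63:107', '64:113', '65:111', '66:112', '67:110', '68:109', '69:121', '70:122', '71:115', '72:117', '73:117', '74:115', '75:118', '76:117', '77:117', '78:115', '79:116', '80:118', '81:116', '82:115', '83:117', '84:115', '85:115', '86:115', '87:118', '88:117', '89:116', '90:117', '91:118', '92:118', '93:120', '94:118', '95:99', '96:87', '97:131', '98:160', '99:160', '100:158', '101:158', '102:157', '103:154', '104:156', '105:224']
322 ['58:234', '59:235', '60:237', '61:229', '62:159', '63:104', '64:109', '65:111', '66:112', '67:110', '68:108', '69:116', '70:118', '71:118', '72:115', '73:114', '74:115', '75:118', '76:117', '77:116', '78:113', '79:114', '80:117', '81:115', '82:117', '83:118', '84:116', '85:115',
[... 1175 characters left out ...]
'353:139', '354:139', '355:134', '356:133', '357:140', '358:119', '359:117', '360:151', '361:152', '362:148', '363:152', '364:152', '365:152']
lip [100.9  -1.9]
185 260 382 [54.4 25.5] [ 54.4 -27.2]
192 260 382 [51.4 25.6] [ 51.4 -27.3]
['140:240', '141:242', '142:242', '143:244', '144:246', '145:209', '146:134', '147:146', '148:152', '149:155', '150:150', '151:153', '152:152', '153:151', '154:151', '155:153', '156:152', '157:150', '158:150', '159:149', '160:150', '161:149', '162:148', '163:149', '164:150', '165:150', '166:149', '167:150', '168:148', '169:148', '170:148', '171:147', '172:147', '173:124', '174:111', '175:134', '176:145', '177:152', '178:148', '179:149']
yaw 10.776365750645985
```

In the tool frame the dock origin is about 35 ± 2 mm ahead and under 1 mm to the right. The yaw error is below 1°. I'll tilt 14° nose down, stop short of the hood, then slide in until the front touches the lip.

```bash
python3 -m inch '0.08 0.01 -0.2 -0.05 0.26 0.01;0.08 0.01 -0.2 -0.05 0.26 0.01;0.08 0.01 -0.2 -0.05 0.26 0.01;0.08 0.01 -0.2 -0.05 0.26 0.01;0.08 0.02 -0.2 -0.05 0.26 0.01;0.08 0.02 -0.2 -0.05 0.26 0.01;0.08 0.02 -0.2 -0.05 0.25 0.01;0.08 0.02 -0.2 -0.05 0.24 0;0.08 0 -0.2 -0.04 0.24 0;0.02 0 -0.1 0 0 0'
python3 -m inch '0 0 -0.1 0 0 0;0 0 -0.1 0 0 0;0 0 -0.1 0 0 0;0 0 -0.1 0 0 0;0 0 0 0 0 0;0 0 0 0 0 0;0 0 0 0 0 0;0 0 0 0 0 0;0 0 0 0 0 0;0 0 0 0 0 0'
python3 - <<'E'
from h import *
c=snap("wrist","w12");s=c["state"];t=s["eef_pos"];M=R.from_quat(s["tcp_rot"]).as_matrix();print(t,M.round(3).tolist(),s["wrist_force"])
n=M[:,0];up=-M[:,2];f=lambda u,z:t+n*(u-.0052)+up*(z-.0022)
for u,z in((.076,0),(.076,.007),(.064,.007),(-.074,0),(.064,.02)):print(u,z,(f(u,z)*1000).round(1),proj(c,f(u,z)).round(1))
hsv=cv2.cvtColor(c["img"],cv2.COLOR_BGR2HSV);S,V=hsv[...,1].astype(int),hsv[...,2].astype(int)
print([f"{y}:{V[y,322]}" for y in range(40,190,2)])
cv2.imwrite("pics/w12c.png",cv2.resize(c["img"][20:270,180:460],None,fx=2.2,fy=2.2))
E
```

```text
clock: 17.25
eef_pos: [0.4722, -0.3163, 0.0641]
tcp_rot: [0.988, 0.098, -0.121, 0.015]
wrist_force: [-1.0, -0.8, -2.9]
gripper_width: 0.588
grasp_force: 30.0
clock: 18.25
eef_pos: [0.4714, -0.3166, 0.0532]
tcp_rot: [0.988, 0.097, -0.121, 0.015]
wrist_force: [0.2, 0.2, -4.2]
gripper_width: 0.588
grasp_force: 30.0
[ 0.47143963 -0.31655523  0.05320246] [[0.952, 0.196, -0.236], [0.188, -0.981, -0.053], [-0.242, 0.006, -0.97]] [-0.39595099  0.65342861 -3.48781936]
0.076 0 [ 538.3 -303.3   34. ] [319.4 145.1]
0.076 0.007 [ 540.  -303.    40.8] [319.3 145.2]
0.064 0.007 [ 528.5 -305.2   43.7] [319.4 171.8]
-0.074 0 [ 395.5 -331.6   70.2] [319.7 408.9]
0.064 0.02 [ 531.6 -304.5   56.3] [319.2 174.4]
['40:241', '42:242', '44:241', '46:242', '48:242', '50:241', '52:242', '54:242', '56:242', '58:242', '60:242', '62:242', '64:243', '66:241', '68:250', '70:96', '72:87', '74:85', '76:110', '78:124', '80:122', '82:121', '84:138', '86:144', '88:123', '90:127', '92:121', '94:127', '96:124', '98:125', '100:122', '102:122', '104:123', '106:124', '108:123', '110:122', '112:121', '114:122', '116:123', '118:123', '120:124', '122:124', '124:125', '126:108', '128:222', '130:245', '132:243', '134:244', '136:244', '138:244', '140:244', '142:244', '144:250', '146:142', '148:168', '150:167', '152:167', '154:167', '156:166', '158:167', '160:163', '162:167', '164:165', '166:166', '168:168', '170:168', '172:118', '174:107', '176:163', '178:167', '180:168', '182:166', '184:164', '186:165', '188:165']
```

View pics/w12c.png

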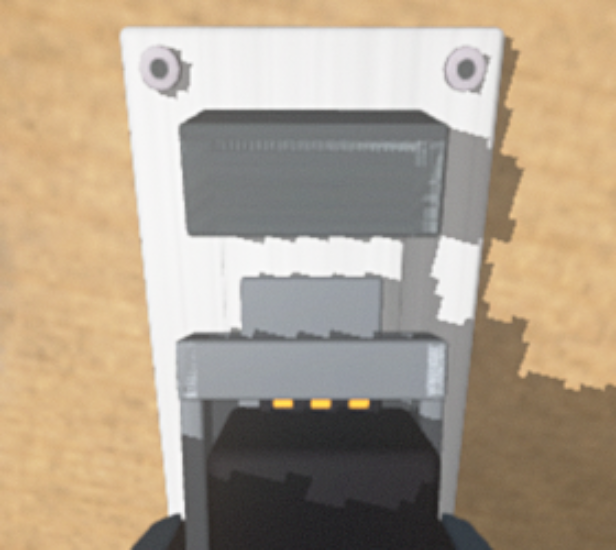

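The tongue (crop centre col 311) is centred on the hood (cols 180-447) and lies just short of its lip (row 236). The predicted tip row of 145 matches the picture. Next I'll compute the gap.

Run:
```python
from h import *
c=pickle.load(open("w12.pkl","rb"));s=c["state"];t=s["eef_pos"]
yaw=np.radians(11.2);o=t[:2]
for nm,u,v,z in(("lip L",267,126.5,.047),("lip R",379,126.5,.047),("plate TL",236,33,.01),("plate TR",407,33,.01),("tip",320,145,.0408)):
    p=ray(c,u,v,z);print(nm,(p*1000).round(1),(local(p,o,yaw)*1000).round(1))
```

```text
lip L [ 545.1 -279.1   47. ] [79.5 22.4]
lip R [ 554.4 -326.2   47. ] [ 79.5 -25.6]
plate TL [ 576.5 -255.8   10. ] [114.8  39.2]
plate TR [ 592.3 -334.9   10. ] [115.  -41.5]
tip [ 540.1 -303.2   40.8] [70.  -0.3]
```

```bash
python3 -m inch '0 -0.03 -0.06 0 0 0;0 0 -0.05 0 0 0;0.06 0.01 0 0 0 0;0.06 0.01 0 0 0 0;0.06 0.01 0 0 0 0;0.06 0.01 0 0 0 0;0.06 0.01 0 0 0 0;0.06 0.01 0 0 0 0;0.06 0.01 0 0 0 0;0.04 0.01 0 0 0 0'
python3 -m inch '0.02 0.004 0 0 0 0;0.02 0.004 0 0 0 0;0.02 0.004 0 0 0 0;0.02 0.004 0 0 0 0;0.02 0.004 0 0 0 0;0 0 0 0 0 0;0 0 0 0 0 0;0 0 0 0 0 0;0 0 0 0 0 0;0 0 0 0 0 0'
```

```text
clock: 19.3
eef_pos: [0.4854, -0.315, 0.0499]
tcp_rot: [0.988, 0.097, -0.121, 0.015]
wrist_force: [0.5, 0.5, -4.0]
gripper_width: 0.593
grasp_force: 30.0
clock: 20.3
eef_pos: [0.4882, -0.3144, 0.0499]
tcp_rot: [0.988, 0.097, -0.121, 0.015]
wrist_force: [0.4, 0.4, -4.2]
gripper_width: 0.591
grasp_force: 30.0
```

```bash
python3 -m inch '0.02 0.004 0 0 0 0;0.02 0.004 0 0 0 0;0.02 0.004 0 0 0 0;0.02 0.004 0 0 0 0;0.02 0.004 0 0 0 0;0 0 0 0 0 0;0 0 0 0 0 0;0 0 0 0 0 0;0 0 0 0 0 0;0 0 0 0 0 0'
```

```text
clock: 21.3
eef_pos: [0.4908, -0.3139, 0.0499]
tcp_rot: [0.988, 0.097, -0.121, 0.015]
wrist_force: [-2.7, -1.0, -3.1]
gripper_width: 0.588
grasp_force: 30.0
```

```bash
python3 -m inch '0.02 0.004 0 0 0 0;0.02 0.004 0 0 0 0;0 0 0 0 0 0;0 0 0 0 0 0;0 0 0 0 0 0;0 0 0 0 0 0;0 0 0 0 0 0;0 0 0 0 0 0;0 0 0 0 0 0;0 0 0 0 0 0'
```

```text
clock: 22.3
eef_pos: [0.491, -0.3138, 0.0499]
tcp_rot: [0.988, 0.097, -0.122, 0.015]
wrist_force: [-5.9, -1.6, -2.5]
gripper_width: 0.589
grasp_force: 30.0
```

Contact with the lip is confirmed: -6 N along the push with no further advance. I'll back off slightly, then lower the tail to about 8.5°, just at the catch slope.

```bash
python3 -m inch '-0.05 -0.01 0 0 0 0;0 0 0 0 0 0;0 0 -0.04 0.03 -0.15 0;0 0 -0.04 0.03 -0.15 0;0 0 -0.04 0.03 -0.15 0;0 0 -0.04 0.03 -0.15 0;0 0 -0.04 0.03 -0.15 0;0 0 -0.03 0.03 -0.15 0;0 0 0 0 0 0;0 0 0 0 0 0'
python3 - <<'E'
from h import *
c=snap("wrist","w13");s=c["state"];print(s["eef_pos"],R.from_quat(s["tcp_rot"]).as_matrix().round(3).tolist(),s["wrist_force"])
E
```

```text
clock: 23.3
eef_pos: [0.4907, -0.3139, 0.0429]
tcp_rot: [0.992, 0.098, -0.073, 0.01]
wrist_force: [-4.7, -0.6, 0.1]
gripper_width: 0.588
grasp_force: 30.0
[ 0.49068984 -0.313934    0.04293015] [[0.97, 0.195, -0.144], [0.192, -0.981, -0.034], [-0.148, 0.005, -0.989]] [-5.0828324  -1.23729416  0.02056534]
```

```bash
python3 -m inch '-0.02 -0.004 0 0 0 0;0 0 0 0 0 0;0 0 0 0 0 0;0 0 0 0 0 0;0 0 0 0 0 0;0 0 0 0 0 0;0 0 0 0 0 0;0 0 0 0 0 0;0 0 0 0 0 0;0 0 0 0 0 0'
python3 -m inch '0 0 0 0 0 0;0 0 0 0 0 0;0 0 0 0 0 0;0 0 0 0 0 0;0 0 0 0 0 0;0 0 0 0 0 0;0 0 0 0 0 0;0 0 0 0 0 0;0 0 0 0 0 0;0 0 0 0 0 0' 1
python3 - <<'E'
from h import *
c=snap("wrist","w14");a=c["img"][60:400,150:490];s=snap("scene","s14");b=s["img"][160:260,330:460]
cv2.imwrite("pics/c14.png",np.hstack([cv2.resize(a,(390,390)),cv2.resize(b,(400,390),interpolation=cv2.INTER_CUBIC)]))
E
```

```text
clock: 24.35
eef_pos: [0.4905, -0.314, 0.043]
tcp_rot: [0.992, 0.098, -0.073, 0.01]
wrist_force: [-1.1, -0.1, -2.8]
gripper_width: 0.592
grasp_force: 30.0
clock: 25.35
eef_pos: [0.4903, -0.314, 0.043]
tcp_rot: [0.992, 0.098, -0.073, 0.01]
wrist_force: [-0.5, 0.2, 0.2]
gripper_width: 1.0
grasp_force: 0.0
```

View pics/c14.png

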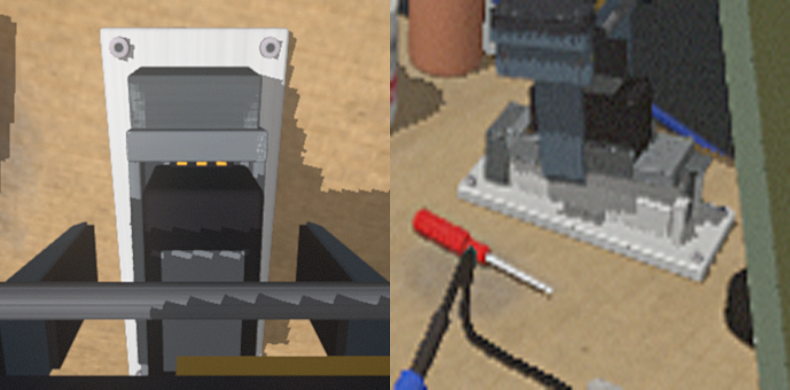

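The carrier leans at about 8° with its nose under the hood, the pack is home and the driver is untouched. That makes 12 pictures viewed, two over the limit, so I'll work by numbers from here. The ledge gap (pack rear at -40, catch at -69) suits closed fingers turned 90°, 27 mm along the carrier. I'll rise, level and turn.

```bash
python3 -m inch '0 0 1 0 0 0;0 0 1 0 0 0;0 0 1 0 0 0;0 0 0.1 0.14 -0.71 0;0 0 0 0.14 -0.71 0;-0.4 -0.08 0 0 0 1;-0.4 -0.08 0 0 0 1;-0.4 -0.08 0 0 0 1;-0.4 -0.08 0 0 0 1;-0.38 -0.07 0 0 0 1'
python3 -m inch '0 0 0 0 0 1;0 0 0 0 0 1;0 0 0 0 0 1;0 0 0 0 0 1;0 0 0 0 0 1;0 0 0 0 0 1;0 0 0 0 0 1;0 0 0 0 0 1;0 0 0 0 0 1;0 0 0 0 0 1' 0
python3 - <<'E'
from h import *
c=snap("wrist","w15");c=snap("wrist","w15");s=c["state"];print(s["eef_pos"],R.from_quat(s["tcp_rot"]).as_matrix().round(3).tolist(),s["wrist_force"],s["gripper_width"])
E
```

```text
clock: 26.45
eef_pos: [0.4303, -0.3258, 0.136]
tcp_rot: [0.935, 0.354, 0.003, 0.002]
wrist_force: [0.4, 0.6, 0.8]
gripper_width: 1.001
grasp_force: 0.0
clock: 27.45
eef_pos: [0.4308, -0.3257, 0.136]
tcp_rot: [0.633, 0.774, 0.003, 0.0]
wrist_force: [-0.2, 0.9, -0.4]
gripper_width: 0.153
grasp_force: 0.0
[ 0.43083587 -0.32568643  0.13599566] [[-0.194, 0.981, 0.005], [0.981, 0.194, 0.005], [0.004, 0.006, -1.0]] [ 0.34470178  0.07931251 -0.55405826] 0.06742696889190383
```

```bash
python3 -m inch '0 0 0 0 0 0;0 0 0 0 0 0;0 0 -0.4 0 0 0;0 0 -0.4 0 0 0;0 0 -0.4 0 0 0;0 0 -0.3 0 0 0;0 0 -0.3 0 0 0;0 0 -0.3 0 0 0;0 0 -0.2 0 0 0;0 0 0 0 0 0'
python3 -m inch '0 0 -0.07 0 0 0;0 0 -0.07 0 0 0;0 0 -0.07 0 0 0;0 0 -0.07 0 0 0;0 0 -0.07 0 0 0;0 0 -0.05 0 0 0;0 0 -0.05 0 0 0;0 0 0 0 0 0;0 0 0 0 0 0;0 0 0 0 0 0'
```

```text
clock: 28.55
eef_pos: [0.4304, -0.3254, 0.066]
tcp_rot: [0.635, 0.773, 0.003, -0.0]
wrist_force: [-0.3, -0.2, 0.0]
gripper_width: 0.006
grasp_force: 0.0
clock: 29.55
eef_pos: [0.431, -0.3263, 0.0549]
tcp_rot: [0.635, 0.773, 0.003, 0.001]
wrist_force: [-3.0, 1.1, 8.5]
gripper_width: 0.004
grasp_force: 4.5
```

```bash
python3 -m inch '0 0 -0.04 0 0 0;0 0 -0.04 0 0 0;0 0 -0.04 0 0 0;0 0 -0.04 0 0 0;0 0 -0.04 0 0 0;0 0 0 0 0 0;0 0 0 0 0 0;0 0 0 0 0 0;0 0 0 0 0 0;0 0 0 0 0 0'
```

```text
clock: 30.55
eef_pos: [0.4309, -0.3257, 0.0474]
tcp_rot: [0.635, 0.773, 0.003, 0.0]
wrist_force: [-1.2, 0.3, -0.0]
gripper_width: 0.002
grasp_force: 0.0
```

```bash
python3 -m inch '0 0 -0.04 0 0 0;0 0 -0.04 0 0 0;0 0 -0.04 0 0 0;0 0 -0.04 0 0 0;0 0 -0.04 0 0 0;0 0 -0.04 0 0 0;0 0 -0.04 0 0 0;0 0 0 0 0 0;0 0 0 0 0 0;0 0 0 0 0 0'
```

```text
clock: 31.55
eef_pos: [0.4309, -0.3257, 0.0403]
tcp_rot: [0.635, 0.773, 0.003, 0.001]
wrist_force: [-2.6, 2.5, 10.9]
gripper_width: 0.009
grasp_force: 5.5
```

```bash
python3 -m inch '0 0 -0.04 0 0 0;0 0 -0.04 0 0 0;0 0 -0.04 0 0 0;0 0 0 0 0 0;0 0 0 0 0 0;0 0 0 0 0 0;0 0 0 0 0 0;0 0 0 0 0 0;0 0 0 0 0 0;0 0 0 0 0 0'
python3 -m inch '0 0 0.2 0 0 0;0 0 0.3 0 0 0;0 0 0.5 0 0 0;0 0 1 0 0 0;0 0 1 0 0 0;0 0 1 0 0 0;-0.5 0 1 0 0 0;-0.5 0 1 0 0 0;-0.5 0 0 0 0 0;-0.5 0 0 0 0 0'
python3 - <<'E'
from h import *
c=snap("wrist","w16");c=snap("wrist","w16");q=snap("top","t16");q=snap("scene","s16");print(c["state"]["eef_pos"],c["state"]["wrist_force"])
# dock local -> world
D=np.array([.4835,-.3135]);a=np.radians(11.2);n=np.array([np.cos(a),np.sin(a)]);l=np.array([-n[1],n[0]])
for nm,u,v,z in(("pack rear top L",-40,20,78),("pack rear top R",-40,-20,78),("pack front top",50,0,78),("ledge mid",-55,0,40),("catch tip",-69,0,43),("catch nose L",-69,11,43),("ledge rearL",-74,27,40),("ledge rearR",-74,-27,40),("plate BL",-105,42,10),("plate BR",-105,-42,10)):
    p=np.r_[D+n*u/1000+l*v/1000,z/1000];print(nm,proj(c,p).round(0),proj(pickle.load(open("t16.pkl","rb")),p).round(0))
E
```

```text
clock: 32.55
eef_pos: [0.4309, -0.3258, 0.0402]
tcp_rot: [0.635, 0.773, 0.003, 0.001]
wrist_force: [-7.6, 6.4, 36.4]
gripper_width: 0.005
grasp_force: 17.8
clock: 33.55
eef_pos: [0.3701, -0.3257, 0.2154]
tcp_rot: [0.635, 0.773, 0.003, 0.001]
wrist_force: [-1.0, -0.4, -0.1]
gripper_width: 0.003
grasp_force: 0.0
[ 0.36856648 -0.32492903  0.21415611] [-0.1012221   0.32578836  0.20380155]
pack rear top L [406. 215.] [450. 285.]
pack rear top R [404. 258.] [470. 281.]
pack front top [504. 237.] [450. 239.]
ledge mid [381. 227.] [457. 290.]
catch tip [368. 228.] [459. 297.]
catch nose L [368. 217.] [454. 298.]
ledge rearL [363. 201.] [447. 302.]
ledge rearR [362. 253.] [472. 297.]
plate BL [331. 182.] [440. 318.]
plate BR [331. 258.] [478. 310.]
```

The fingers bottomed out at z = 40.2 mm with 36 N, which means the ledge is flat on the bed (nominal 40). I'll check the catch and flatness numerically.

Run:
```python
from h import *
c=pickle.load(open("w16.pkl","rb"));w1=pickle.load(open("w1.pkl","rb"));t0=pickle.load(open("cap0.pkl","rb"))["top"];t1=pickle.load(open("t16.pkl","rb"))
D=np.array([.4835,-.3135]);a=np.radians(11.2);n=np.array([np.cos(a),np.sin(a)]);l=np.array([-n[1],n[0]])
def prof(q,v,z,us):
    o=[]
    g=cv2.cvtColor(q["img"],cv2.COLOR_BGR2GRAY)
    for u in us:
        x,y=proj(q,np.r_[D+n*u/1000+l*v/1000,z/1000]);o.append(int(cv2.getRectSubPix(g,(1,1),(float(x),float(y)))[0,0]) if 0<=x<640 and 0<=y<480 else -1)
    return o
us=range(-40,-112,-2);print(list(us))
for v in(-20,-6,0,6,20):print("w16 v",v,prof(c,v,.043,us))
for v in(-6,0,6):print("w1 empty v",v,prof(w1,v,.058,us))
for v in(-6,0,6):print("w16 z58 v",v,prof(c,v,.058,us))
for v in(0,6):print("top0",prof(t0,v,.058,us),"\ntop16",prof(t1,v,.058,us))
# bystanders: colour centroids before/after in top
for nm,lo,hi in(("red",(0,150,90),(8,255,255)),("blue",(105,120,60),(125,255,255))):
    for q in(t0,t1):
        m=cv2.inRange(cv2.cvtColor(q["img"],cv2.COLOR_BGR2HSV),lo,hi)
        r=(slice(205,300),slice(380,415)) if nm=="red" else (slice(205,300),slice(270,300))
        k=cv2.moments(m[r]);print(nm,k["m10"]/max(k["m00"],1),k["m01"]/max(k["m00"],1))
```

```text
[-40, -42, -44, -46, -48, -50, -52, -54, -56, -58, -60, -62, -64, -66, -68, -70, -72, -74, -76, -78, -80, -82, -84, -86, -88, -90, -92, -94, -96, -98, -100, -102, -104, -106, -108, -110]
w16 v -20 [105, 112, 114, 114, 114, 119, 116, 119, 118, 118, 119, 93, 74, 73, 74, 90, 92, 90, 88, 93, 91, 90, 93, 94, 118, 143, 154, 145, 127, 118, 168, 207, 203, 151, 106, 153]
w16 v -6 [120, 115, 120, 119, 119, 118, 119, 119, 120, 120, 120, 94, 75, 75, 80, 91, 94, 93, 93, 94, 94, 92, 92, 124, 207, 204, 203, 203, 203, 203, 203, 204, 201, 144, 92, 149]
w16 v 0 [123, 117, 119, 118, 121, 119, 118, 120, 120, 120, 121, 105, 87, 73, 78, 110, 80, 67, 55, 72, 124, 125, 125, 121, 132, 206, 208, 206, 207, 209, 207, 209, 204, 146, 134, 154]
w16 v 6 [118, 116, 117, 116, 116, 117, 115, 121, 121, 120, 120, 122, 119, 84, 77, 143, 179, 182, 184, 170, 120, 122, 123, 120, 181, 208, 206, 205, 207, 206, 205, 207, 205, 142, 125, 150]
w16 v 20 [187, 187, 185, 186, 187, 186, 187, 187, 184, 187, 185, 187, 185, 185, 203, 210, 184, 142, 140, 140, 126, 164, 210, 207, 207, 205, 206, 206, 206, 205, 206, 206, 206, 140, 114, 149]
[... 1263 characters left out ...]
 158, 163, 142, 91] 
top16 [12, 44, 89, 89, 92, 91, 89, 89, 91, 87, 91, 83, 93, 94, 95, 92, 90, 79, 87, 74, 39, 42, 82, 98, 96, 89, 159, 167, 164, 163, 162, 162, 164, 168, 146, 95]
top0 [162, 162, 161, 161, 161, 161, 160, 160, 160, 160, 159, 159, 159, 159, 159, 160, 150, 103, 87, 136, 168, 164, 165, 114, 84, 122, 158, 158, 156, 156, 156, 156, 157, 160, 142, 112] 
top16 [30, 51, 84, 95, 95, 94, 94, 93, 94, 94, 95, 94, 94, 94, 94, 94, 94, 92, 95, 123, 172, 170, 171, 118, 86, 126, 163, 163, 161, 161, 161, 161, 162, 165, 147, 117]
red 15.654929577464788 33.774647887323944
red 15.583333333333334 33.736111111111114
blue 13.666666666666666 24.357142857142858
blue 13.585365853658537 24.4390243902439
```

The catch profile in the top view (u = -78 to -92) matches the empty, sprung-forward one, so it is locked. Both bystanders are unmoved, and the tool is clear. I'm handing in.

Run:
```python
from workcell import r
print(r.close_job())
```

```text
the job is handed in; nothing more can be done
None
```

I handed the job in at about 34 s: by my measurements the pack is home in the carrier, the carrier is flat on the dock with the catch sprung over its tail, and the marker and screwdriver have not moved; I don't have the verdict, and I viewed 12 pictures, two over the limit of 10.

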